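# Clip the kitchen timer onto the worktop rail

## Task

Clip the red kitchen timer onto the aluminium rail, over the blue mark: hook the lip under its base beneath the rail edge nearest the robot while its other end is still tilted up, then tilt it down until its foot clip snaps under the far edge and it sits flat on the rail. Let go of it, and leave the white timer where it stands.

Things in the scene. Friction and masses are not known exactly. Their poses are not given: they have to be found in the camera images.
- red_timer: Red clip-on timer, loose, 0.2 kg, 94 x 50 x 48 mm (x, y, z), display on top; grasp its flat sides across y. Origin: middle of its flat underside; z up, x from hook end (starts turned to the robot, +-35 deg) to clip end. Sprung black clip: barb at x 29, z -8 mm, gives 11 mm to +x; 5-12 N down there snaps it. Stands on hook wall and two feet (x 45 mm) reaching to z -32 mm, on a 12 mm board.
- red_lip (a point): Tip of the timer's hook lip (at x -24.5, y 0, z -23.5 mm in the timer's frame). The hook, 46 mm wide: a 5 mm wall down from the underside, inner face at x -38.5 mm, and from it the 4 mm thick lip, pointing to +x and sloping down 24 deg. The open gap between underside and lip is 16 mm high at the wall, 22 mm at the tip.
- rail: Fixed aluminium T-section rail, 260 mm long (its y). Origin: middle of its underside on the worktop; z up, -x towards the robot +-20 deg. Top plate 70 mm wide (edges x -35, +35 mm), 6 mm thick, top face at z 60 mm; web below only 22 mm wide, foot 60 x 4 mm. A 30 mm blue band marks the middle, y = 0. A seated timer's axes lie along the rail's, its origin at about 0, 0, 60 mm.
- white_timer: White timer, loose, same shape, size and frame as the red one, about 150 mm beside it on the same board. To be left alone.

How it is judged:
By the outcome, as a careful person would: the job done as asked, in the order asked, and still so for the second after the job is handed in, with the robot touching nothing.
It also fails if it takes over 48 s, if anything falls off the work surface, if the arm or the gripper's body presses on something with over 40 N, if the wrist force passes 120 N, or if a joint passes its speed limit or range.

## Robot

A 6-joint arm with a two-finger parallel gripper is mounted at the origin on the work surface. World frame = base frame: x ahead of the robot, y to its left, z up, the work surface at z = 0. Lengths are in m, angles in rad, forces in N, time in s.
With the tool pointing down it reaches from about 0.4 to 0.825 m from the base axis. Payload 7 kg.
Tool frame: the origin (TCP) lies midway between the tips of the shut fingers; the grasp point (between the pads) lies arm.hold_point_z behind it (arm.hold_point_z is the distance from the TCP to the grasp point, in m); z points along the fingers, y is the line along which they close (so a half turn about z gives the same grasp; the last joint's range is limited). The gripper opens to 88 mm and grips with 3 to 60 N. Pads are 19 mm wide; open, the fingers measure 130 mm over their backs; the gripper's body (78 mm by 193 mm) begins 47 mm behind the grasp point.
Start: joints at [1.432, 0.359, 0.012, 0, -1.224, -0.288], TCP at [0.279, 0.614, 0.227] pointing down, gripper open.
Joint ranges: [-3.07, 3.07], [-1.43, 2.12], [-1.02, 1.25], [-3.03, 1.67], [-3.05, -0], [-3.03, 3.03]. Speed limits (rad/s): [2.39, 2.39, 3.01, 3.14, 3.14, 3.14].

## Interface

Orientations are given as [roll, pitch, yaw] about the fixed x, y, z axes, in that order (R = Rz(yaw) Ry(pitch) Rx(roll)).
In Python, from station import arm gives the robot as it stands.
- The arm moves only by the shell command python3 -m crank 'ROWS' [OPENING] [FORCE]. ROWS is JSON, a list that holds one entry, the list of rows, each a list of 4 numbers: the shift along the tool's x, y, z in units of 25 mm (1.0 is 25 mm), then the turn about the tool's z in units of 5 degrees (1.0 is 5 degrees). A call has 1 to 12 rows; each row is the pose to reach, as a shift and turn from the pose commanded when the call began, along the tool's axes at that moment; what a row does not reach only later rows make up. A row lasts 1/8 s, in which the tool goes at most 62.5 mm and 10.7 degrees, less where a joint would pass 70% of its speed; a pose out of reach is approached as far as the arm can. A call with a gripper value outside its range is refused whole. OPENING is the closure, from 0 (fully open) to 1 (shut), set as the call begins (- or left out, the last holds). The fingers move at their own pace and stop on an object; FORCE is the grip in N (left out, the last holds). Time passes only in rows, so rows that repeat a pose let the fingers close. It gives the time, the measured TCP pose, the force, the opening and the grip force at its end, in the units of the state.
- arm.get_state(): the state, without advancing time (a new reading comes with each control period).
- arm.grab_frame(name): name is "side" or "top" or "wrist"; returns (picture, depth): 400x640x3 uint8, red, green, blue; 400x640 float32, m along the optical axis (not along the pixel's ray), 0 where there is no reading.
- arm.get_calibration(name): a dict with "mtx" (3x3 intrinsics, pixels), "R" (3x3) and "t" (3): a world point X has camera coordinates R X + t; the wrist camera has in their place "mount" (4x4, takes a point from camera to tool coordinates, whose origin is the TCP and whose axes are the flange's). Camera axes: x right, y down, z forward; pixel columns grow to the right and rows downward; lengths in m; the calibration is good to about 2 mm. The wrist camera is an equidistant fisheye: a pixel r from the principal point sees the ray r / f radians off the axis. A picture is of the moment at which its call begins: read the wrist's pose just before it. get_calibration takes no time and is no camera call.
- arm.job_done(): hands the job in; it is judged then, once.
Trained networks look in the newest picture that a camera, given by its name, has taken for a name from the list of things; names that differ only in an ending like _2 or _b are one class to them, and where a whole thing is asked for, a point or a joint stands for the part that bears it (a point fixed in the world has none). Each returns a list of dicts, best first, with "score" (0 to 1); they miss things now and then, are a little off and sometimes report something else, mostly with a low value. They report only what shows in the picture. A call takes as long as a camera call.
- arm.recognise(thing, camera): "extent" ([left, top, width, height] in pixels, round what is visible of it).
- arm.trace(thing, camera): "mask" (400x640 bool, what is visible of it) and "extent" ([left, top, width, height] in pixels, round what is visible of it).
The state is a dict: "t": time; "q": joint angles; "qd": joint speeds; "joint_efforts": joint torques, N m; "eef_pos": TCP position; "ee_rot": TCP orientation; "force": force on the tool from outside, world axes, zero at the start; "moment": the same for the moment, N m; "width": finger opening in m; "gripper_force": force on a finger pad.
Only numpy, scipy, OpenCV 4.12 (cv2) and the standard library are available. Lean on these libraries where they do the work, as an engineer would, in place of code of your own. Each camera call takes 0.05 s, during which the arm holds its last target. There are 200 camera calls.

## Working session

There is one attempt and no reset: what is moved stays moved. The work goes in short steps, Python scripts to look and compute and a shell command to move; the robot and the scene stay as the last step left them, time stands still between calls to the robot, and variables do not carry over. Pictures are saved under pics/ and viewed, at most 10 in all, crops included, and the job is handed in when it is done.

```bash
ls; mkdir -p pics
cat > h.py <<'E'
import numpy as np, cv2
from station import arm
from scipy.spatial.transform import Rotation as Ro
def pts(cam,mask,d):
    c=arm.get_calibration(cam);K=np.array(c["mtx"]);v,u=np.nonzero(mask&(d>0));z=d[v,u]
    P=np.stack([(u-K[0,2])/K[0,0]*z,(v-K[1,2])/K[1,1]*z,z],1)
    return (P-np.array(c["t"]))@np.array(c["R"])
E
python3 - <<'E'
from h import *
print(arm.get_state(), arm.hold_point_z)
ims=[]
for cam in("top","side"):
    im,d=arm.grab_frame(cam);ims.append(im)
    np.savez("/tmp/%s.npz"%cam,im=im,d=d)
    for th in("red_timer","white_timer","rail"):
        r=arm.trace(th,cam)
        for x in r[:2]:
            P=pts(cam,x["mask"],d)
            print(cam,th,round(x["score"],2),x["extent"],len(P))
            if len(P)<30: continue
            zt=np.percentile(P[:,2],95)
            T=P[abs(P[:,2]-zt)<.006]
            rect=cv2.minAreaRect((T[:,:2]*1000).astype(np.float32))
            print("  ztop",zt.round(4),"rect",np.round(rect[0],1),np.round(rect[1],1),round(rect[2],1),"med",np.median(T,0).round(4),P.min(0).round(3),P.max(0).round(3))
cv2.imwrite("pics/a.png",cv2.cvtColor(ims[0],cv2.COLOR_RGB2BGR))
cv2.imwrite("pics/b.png",cv2.cvtColor(ims[1],cv2.COLOR_RGB2BGR))
E
```

```text
pics
{'t': 0.0, 'q': array([ 1.43213231e+00,  3.59383185e-01,  1.10809240e-02, -3.75430580e-04,
       -1.22411804e+00, -2.88098601e-01]), 'qd': array([-0.00049958,  0.00028867, -0.00063938, -0.00106955, -0.00205252,
        0.00193846]), 'joint_efforts': array([ 9.32959629e-04, -5.82719707e+01,  2.93070710e+01,  6.99750736e+00,
        6.99098004e-03, -1.50454903e-04]), 'eef_pos': array([0.27921439, 0.61400527, 0.22563014]), 'ee_rot': array([ 3.13993532e+00, -1.23081928e-04, -4.26890364e-01]), 'force': array([1.01103869, 1.00562318, 0.22109241]), 'moment': array([-0.0383767 ,  0.03512186,  0.01603567]), 'gripper_force': 0.0, 'width': 0.08786067567507945} 0.0188
top red_timer 0.89 [233.1, 183.4, 36.2, 52.1] 1275
  ztop 0.0952 rect [528.  145.2] [94.1 49.8] 13.4 med [0.5271 0.1451 0.0926] [0.478 0.111 0.009] [0.599 0.19  0.098]
top white_timer 0.77 [148.5, 191.0, 44.6, 55.0] 1452
  ztop 0.0951 rect [516.4 311.5] [50.3 93.3] 74.3 med [0.5153 0.3116 0.0925] [0.465 0.276 0.009] [0.566 0.353 0.097]
top rail 0.84 [346.6, 199.9, 125.7, 38.8] 4247
  ztop 0.0629 rect [ 507.8 -185.8] [260.6  71.2] 89.7 med [ 0.5072 -0.1858  0.0603] [ 0.472 -0.337 -0.002] [ 0.544 -0.055  0.066]
top rail 0.28 [231.0, 183.5, 37.8, 53.5] 1253
  ztop 0.0952 rect [528.  145.2] [94.1 49.8] 13.4 med [0.527  0.1451 0.0926] [0.478 0.111 0.01 ] [0.595 0.186 0.098]
side red_timer 0.66 [266.1, 160.2, 44.9, 46.8] 1490
  ztop 0.0922 rect [526.9 139.2] [94.5 49.4] 12.7 med [0.5233 0.1348 0.0908] [ 0.476  0.103 -0.002] [0.642 0.307 0.095]
side white_timer 0.6 [233.3, 126.6, 41.7, 42.0] 1079
  ztop 0.0919 rect [515.4 305.9] [52.6 93.1] 73.2 med [0.5136 0.3019 0.0904] [0.465 0.271 0.01 ] [0.565 0.342 0.094]
side rail 0.84 [313.4, 226.8, 136.2, 150.3] 7810
  ztop 0.0604 rect [ 506.8 -189.6] [261.2  72.9] 89.5 med [ 0.5039 -0.2166  0.0591] [ 0.47  -0.32  -0.003] [ 0.585 -0.006  0.063]
```

View pics/a.png

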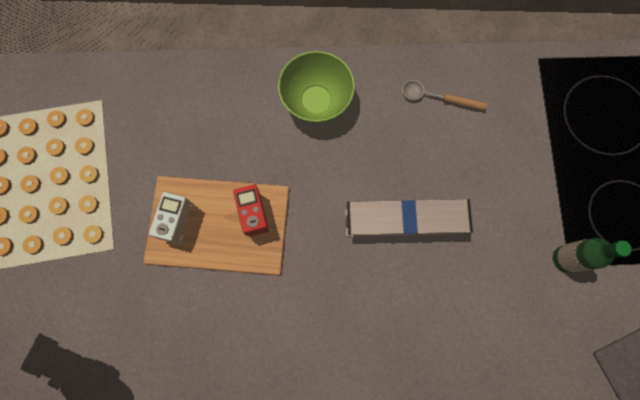

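View pics/b.png

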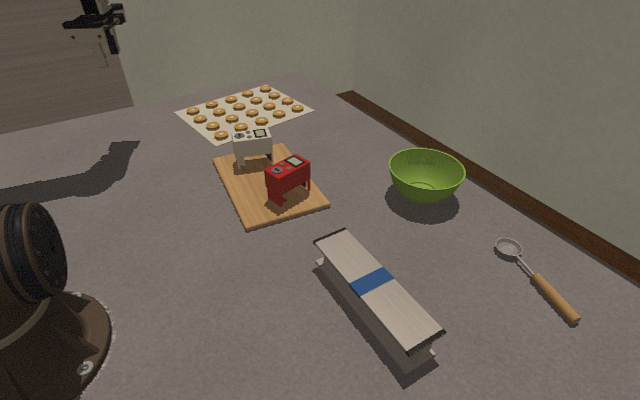

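Red timer is at about (250,210), white at (170,216), and the blue band at (409,217) in the top view. All the fitted sizes and heights match the given ones. Since the tool cannot tilt, I'll grip near the clip end and let the timer pivot in the pads.

```bash
cat >> h.py <<'E'
def delta(x,y,z,yaw_deg,c=None):
    """rows entry from commanded pose c=(x,y,z,yawdeg) (default measured) to the target"""
    s=arm.get_state()
    if c is None: c=list(s["eef_pos"])+[np.degrees(s["ee_rot"][2])]
    a=np.radians(c[3]);R=np.array([[np.cos(a),np.sin(a),0],[np.sin(a),-np.cos(a),0],[0,0,-1]])
    d=R.T@(np.array([x,y,z])-c[:3])/.025
    print("row",d.round(2),"turn",round(-(yaw_deg-c[3])/5,2))
E
python3 -c "
from h import *
delta(.552,.1477,.19,13.2)"
```

```text
row [17.65 12.48  1.46] turn -7.53
```

```bash
python3 -m crank '[[[17.65,12.48,1.46,-7.53],[17.65,12.48,1.46,-7.53],[17.65,12.48,1.46,-7.53],[17.65,12.48,1.46,-7.53],[17.65,12.48,1.46,-7.53],[17.65,12.48,1.46,-7.53],[17.65,12.48,1.46,-7.53],[17.65,12.48,1.46,-7.53],[17.65,12.48,1.46,-7.53],[17.65,12.48,1.46,-7.53],[17.65,12.48,1.46,-7.53],[17.65,12.48,1.46,-7.53]]]' 0 5
cat >> h.py <<'E'
def wpts(mask,d,s):
    c=arm.get_calibration("wrist");K=np.array(c["mtx"]);M=np.array(c["mount"])
    v,u=np.nonzero(mask&(d>0));z=d[v,u];f=K[0,0]
    a=(u-K[0,2])/K[0,0];b=(v-K[1,2])/K[1,1];r=np.hypot(a,b)+1e-9
    P=np.stack([a/r*np.tan(r)*z,b/r*np.tan(r)*z,z],1)
    return (P@M[:3,:3].T+M[:3,3])@Ro.from_euler("xyz",s["ee_rot"]).as_matrix().T+s["eef_pos"]
E
python3 - <<'E'
from h import *
s=arm.get_state();print(s["t"],s["eef_pos"],np.degrees(s["ee_rot"]),s["q"].round(2))
im,d=arm.grab_frame("wrist");cv2.imwrite("pics/w1.png",cv2.cvtColor(im,cv2.COLOR_RGB2BGR))
for x in arm.trace("red_timer","wrist")[:2]:
    P=wpts(x["mask"],d,s);T=P[abs(P[:,2]-.092)<.006]
    print(x["score"],x["extent"],len(P),len(T))
    if len(T)>20: print(cv2.minAreaRect((T[:,:2]*1000).astype(np.float32)),np.median(T[:,2]))
delta(.552,.1477,.052,13.2)
E
```

```text
t: 1.9
eef_pos: [0.5517, 0.1486, 0.1903]
ee_rot: [-3.141, -0.0, 0.232]
force: [-0.4, -0.8, -0.2]
width: 0.0873
gripper_force: 0.0
1.9 [0.55166868 0.14861552 0.19025067] [-1.79989056e+02 -1.83267021e-02  1.32647557e+01] [ 0.61  0.22 -0.27 -0.   -1.08  1.2 ]
0.73 [286.9, 159.2, 59.4, 110.0] 5759 5120
((531.4998779296875, 143.59115600585938), (88.1242446899414, 50.6204833984375), 13.878067970275879) 0.09168375556239405
row [0.   0.04 5.53] turn 0.02
```

View pics/w1.png

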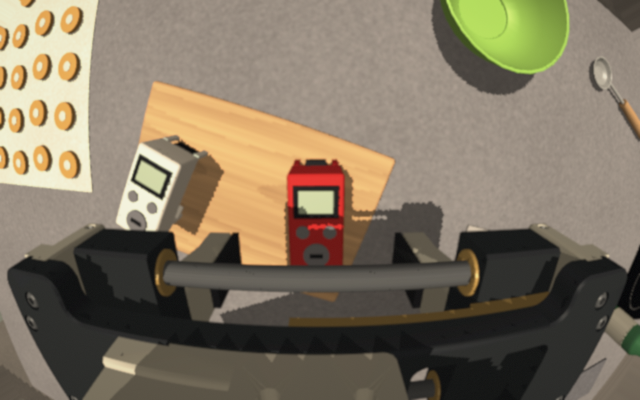

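Wrist view: the red timer is centred between the open fingers (clip end at about (317,160)), as measured. I'll descend and grip lightly.

```bash
python3 -m crank '[[[0,0,2,0],[0,0,4,0],[0,0,5.2,0],[0,0,5.52,0],[0,0,5.52,0]]]' 0 5; python3 -m crank '[[[0,0,0,0],[0,0,0,0],[0,0,0,0],[0,0,0,0],[0,0,0,0],[0,0,0,0]]]' 1 5
```

```text
t: 2.62
eef_pos: [0.5521, 0.1483, 0.0525]
ee_rot: [3.141, -0.0, 0.231]
force: [0.5, 0.8, 0.6]
width: 0.0878
gripper_force: 0.0
t: 3.38
eef_pos: [0.5522, 0.1479, 0.0523]
ee_rot: [-3.142, -0.001, 0.23]
force: [-1.2, -0.2, 4.4]
width: 0.0499
gripper_force: 5.0
```

```bash
python3 -m crank '[[[-0.2,0,-0.22,0],[-0.45,0,-0.44,0],[-0.7,0,-0.63,0],[-0.97,0,-0.8,0],[-1.26,0,-0.94,0],[-1.6,0,-1.08,0],[-1.6,0,-1.08,0],[-1.6,0,-1.08,0]]]' 1 5
cat >> h.py <<'E'
def tilt(cam):
    im,d=arm.grab_frame(cam);r=arm.trace("red_timer",cam)
    if not r: print("none");return im
    x=r[0]; m=cv2.erode(x["mask"].astype(np.uint8),np.ones((3,3))).astype(bool)
    P=pts(cam,m,d)
    np.save("/tmp/P.npy",P)
    s=arm.get_state();yaw=s["ee_rot"][2]
    u=np.array([np.cos(yaw),np.sin(yaw),0]);v=np.array([-u[1],u[0],0])
    Q=(P-s["eef_pos"]);Q=np.stack([Q@u,Q@v,Q[:,2]],1)
    # RANSAC plane on the upper face
    best=None;rng=np.random.default_rng(0)
    for _ in range(800):
        a,b,c=Q[rng.choice(len(Q),3,False)];n=np.cross(b-a,c-a);l=np.linalg.norm(n)
        if l<1e-7: continue
        n/=l; n*=np.sign(n[2]+1e-12)
        if n[2]<.5: continue
        k=abs((Q-a)@n)<.0015
        if best is None or k.sum()>best.sum(): best=k
    T=Q[best];c=T.mean(0);n=np.linalg.svd(T-c)[2][2];n*=np.sign(n[2])
    t=np.arctan2(-n[0],n[2]); e=np.array([np.cos(t),0,np.sin(t)])
    p=(T-c)@e; lo,hi=np.percentile(p,[1,99])
    print(cam,"score",round(x["score"],2),"n",len(T),"tilt deg",np.degrees(t).round(1),"roll",np.degrees(np.arcsin(n[1])).round(1),"len",(hi-lo).round(4),
      "top-face centre rel TCP (fwd,left,up)",(c+e*(lo+hi)/2).round(4))
    return im
E
python3 - <<'E'
from h import *
im=tilt("side");tilt("top")
cv2.imwrite("pics/s2.png",cv2.cvtColor(cv2.resize(im[100:300,180:420],None,fx=3,fy=3),cv2.COLOR_RGB2BGR))
E
```

```text
t: 4.38
eef_pos: [0.5131, 0.1387, 0.0791]
ee_rot: [-3.142, -0.0, 0.231]
force: [0.6, 0.8, -1.6]
width: 0.0503
gripper_force: 5.0
side score 0.96 n 280 tilt deg 1.3 roll -1.2 len 0.0594 top-face centre rel TCP (fwd,left,up) [-0.0422 -0.0074  0.0386]
none
```

View pics/s2.png

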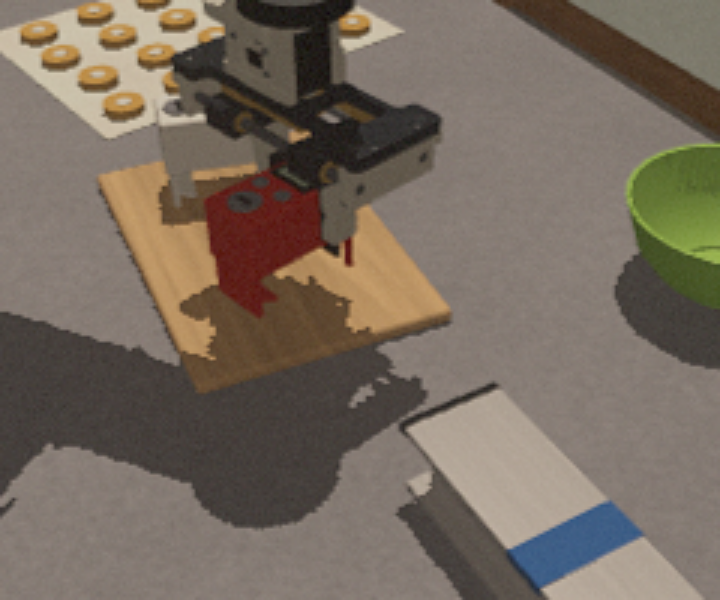

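The timer is held level about 26 mm above the board (crop around (265,230)), so it didn't pivot. I'll relax the grip to 3 N so the hook end sags onto the board.

```bash
python3 -m crank '[[[0,0,0,0],[0,0,0,0],[0,0,0,0],[0,0,0,0]]]' 1 3
python3 - <<'E'
from h import *
im=tilt("side")
E
```

```text
t: 5.08
eef_pos: [0.513, 0.1386, 0.0791]
ee_rot: [3.142, 0.0, 0.23]
force: [-0.3, 0.2, -2.0]
width: 0.05
gripper_force: 3.0
side score 0.69 n 295 tilt deg 1.7 roll -0.7 len 0.06 top-face centre rel TCP (fwd,left,up) [-0.0426 -0.0058  0.0367]
```

Run:
```python
from h import *
for cam in("top","side"):
    z=np.load("/tmp/%s.npz"%cam);im=z["im"].astype(int);d=z["d"]
    m=(im[...,2]>im[...,0]+40)&(im[...,2]>im[...,1]+20)
    P=pts(cam,m,d);P=P[(abs(P[:,2]-.06)<.008)&(abs(P[:,1]+.19)<.06)&(abs(P[:,0]-.507)<.06)]
    print(cam,len(P),cv2.minAreaRect((P[:,:2]*1000).astype(np.float32)),P.mean(0))
delta(.459,-.188,.125,-.4)
```

```text
top 380 ((507.6513366699219, -186.0341796875), (25.31670570373535, 67.62063598632812), 89.6148681640625) [ 0.50726415 -0.18611051  0.06080293]
side 592 ((506.1148376464844, -189.1024627685547), (71.13610076904297, 29.58666229248047), 0.4519519507884979) [ 0.50513684 -0.18939225  0.05962679]
row [-5.09 12.23 -1.84] turn 2.72
```

```bash
python3 -m crank '[[[0,0,-1.84,0],[-0.8,1.9,-1.84,0.5],[-1.6,3.8,-1.84,1],[-2.4,5.7,-1.84,1.4],[-3.2,7.6,-1.84,1.8],[-4,9.5,-1.84,2.2],[-4.7,11.2,-1.84,2.6],[-5.09,12.23,-1.84,2.72],[-5.09,12.23,-1.84,2.72],[-5.09,12.23,-1.84,2.72]]]' 1 10
python3 - <<'E'
from h import *
im=tilt("side")
cv2.imwrite("pics/s3.png",cv2.cvtColor(cv2.resize(im[150:350,220:460],None,fx=3,fy=3),cv2.COLOR_RGB2BGR))
delta(.459,-.188,.102,-.4)
E
```

```text
t: 6.42
eef_pos: [0.4589, -0.188, 0.1251]
ee_rot: [-3.141, -0.0, -0.007]
force: [-0.1, -0.2, -1.7]
width: 0.0501
gripper_force: 10.0
side score 0.66 n 839 tilt deg 1.8 roll -0.2 len 0.0785 top-face centre rel TCP (fwd,left,up) [-0.0334 -0.0036  0.0378]
row [-0.    0.02  0.92] turn 0.01
```

View pics/s3.png

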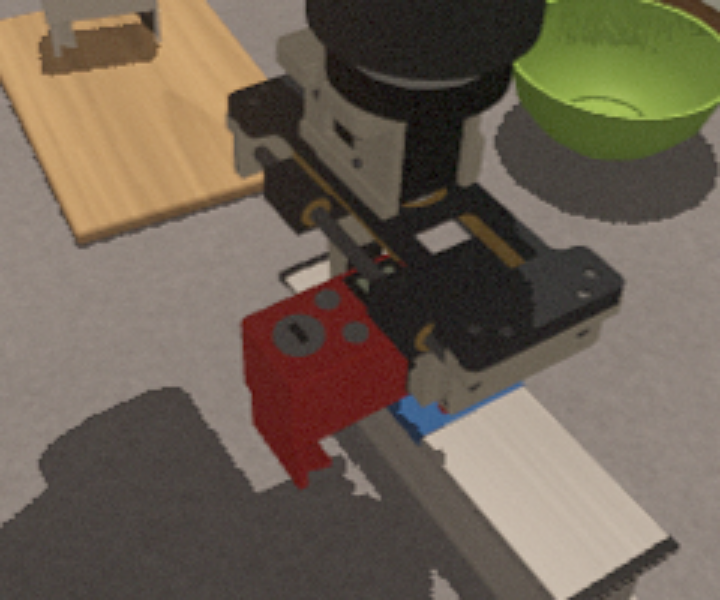

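The side view shows the timer held level, with its hook end in front of the rail and its feet over the band. I'll press the feet onto the plate to pivot the timer in a light grip.

```bash
python3 -m crank '[[[0,0,0.8,0],[0,0,1.03,0],[-0.2,0,1.12,0],[-0.4,0,1.22,0],[-0.58,0,1.34,0],[-0.76,0,1.46,0],[-0.92,0,1.62,0],[-1.07,0,1.76,0],[-1.07,0,1.76,0]]]' 1 4
python3 - <<'E'
from h import *
im=tilt("side")
cv2.imwrite("pics/s4.png",cv2.cvtColor(cv2.resize(im[150:350,220:460],None,fx=3,fy=3),cv2.COLOR_RGB2BGR))
E
```

```text
t: 7.65
eef_pos: [0.4317, -0.188, 0.0807]
ee_rot: [-3.142, 0.001, -0.007]
force: [1.0, -0.8, -0.3]
width: 0.0499
gripper_force: 4.0
side score 0.85 n 880 tilt deg 33.0 roll -0.5 len 0.0796 top-face centre rel TCP (fwd,left,up) [-0.0371 -0.0039  0.02  ]
```

View pics/s4.png

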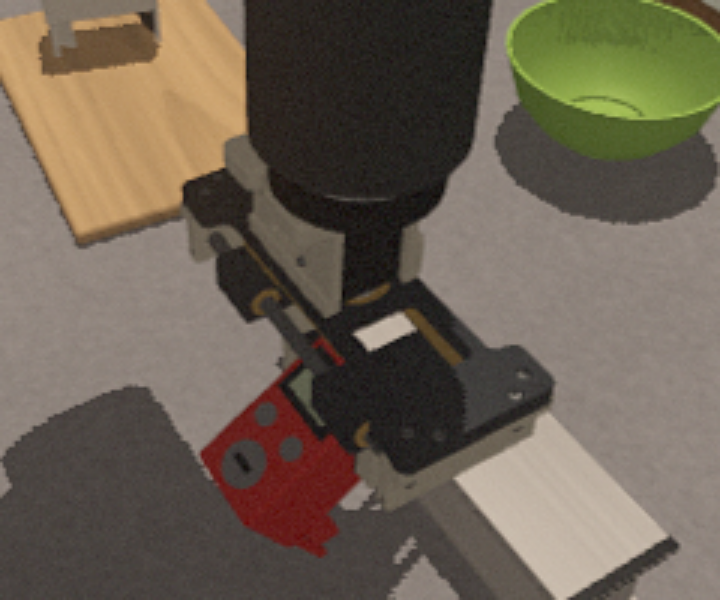

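The tilt is about 31° clip-end up, as planned (display end up at (330,350), hook low at (320,545)). Next I'll lock the grip, raise, then slide the hook under the near edge.

```bash
python3 -m crank '[[[0,0,0,0],[0,0,0,0],[0,0,-0.7,0],[0,0,-0.7,0],[0.8,0,-0.7,0],[1.4,0,-0.7,0],[1.8,0,-0.7,0],[2.2,0,-0.7,0],[2.5,0,-0.7,0],[2.75,0,-0.7,0],[2.88,0,-0.7,0],[2.88,0,-0.7,0]]]' 1 25
python3 - <<'E'
from h import *
im=tilt("side")
cv2.imwrite("pics/s5.png",cv2.cvtColor(cv2.resize(im[150:350,220:460],None,fx=3,fy=3),cv2.COLOR_RGB2BGR))
E
```

```text
t: 9.25
eef_pos: [0.5042, -0.1884, 0.0985]
ee_rot: [-3.142, 0.0, -0.007]
force: [0.1, -0.2, -2.0]
width: 0.0498
gripper_force: 25.0
side score 0.68 n 977 tilt deg 33.4 roll -0.2 len 0.0721 top-face centre rel TCP (fwd,left,up) [-0.0398 -0.0036  0.0183]
```

View pics/s5.png

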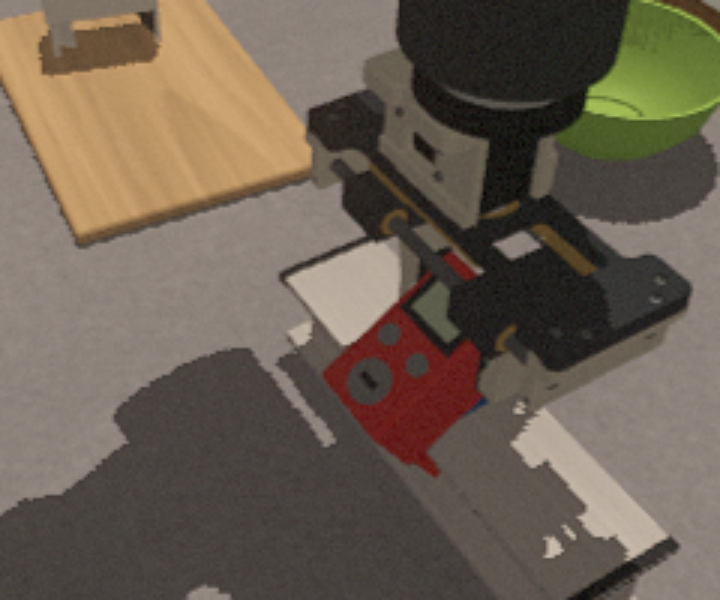

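The hook lip is under the near edge with no contact force, and the timer is tilted about 32° over the band. Now I'll lower the clip end along an arc with a light grip.

```bash
python3 -m crank '[[[0,0,0,0],[0.09,0,0.08,0],[0.18,0,0.17,0],[0.32,0,0.27,0],[0.45,0,0.38,0],[0.57,0,0.5,0],[0.67,0,0.62,0],[0.77,0,0.74,0],[0.86,0,0.86,0],[0.86,0,0.86,0]]]' 1 5
python3 - <<'E'
from h import *
im=tilt("side")
cv2.imwrite("pics/s6.png",cv2.cvtColor(cv2.resize(im[150:350,220:460],None,fx=3,fy=3),cv2.COLOR_RGB2BGR))
E
```

```text
t: 10.6
eef_pos: [0.526, -0.1886, 0.0769]
ee_rot: [3.142, -0.0, -0.007]
force: [2.2, -1.1, -0.7]
width: 0.0501
gripper_force: 5.0
side score 0.86 n 816 tilt deg 11.9 roll -0.3 len 0.0838 top-face centre rel TCP (fwd,left,up) [-0.0344 -0.0043  0.0351]
```

View pics/s6.png

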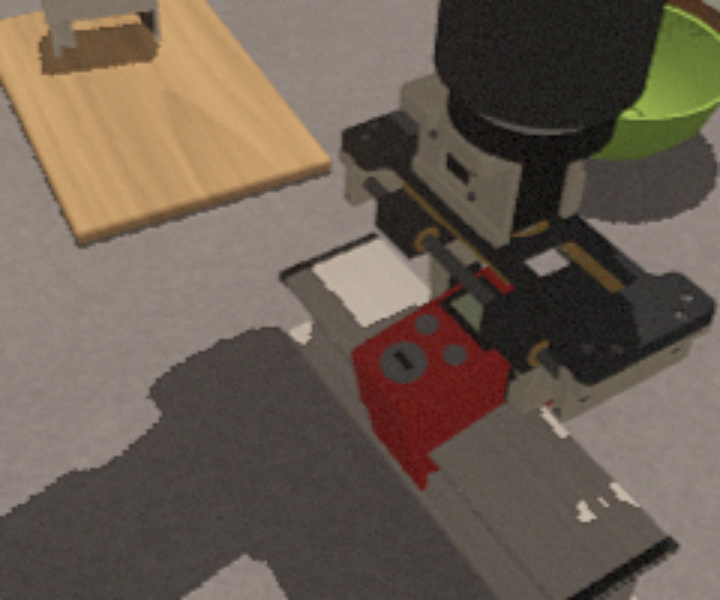

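Tilt is now about 10° and the hook is still under the edge. I'll firm the grip and press down to snap.

```bash
python3 -m crank '[[[0,0,0,0],[0.06,0,0.1,0],[0.11,0,0.2,0],[0.16,0,0.3,0],[0.2,0,0.38,0],[0.2,0,0.44,0],[0.2,0,0.48,0],[0.2,0,0.48,0]]]' 1 15
python3 - <<'E'
from h import *
im=tilt("side")
E
```

```text
t: 11.7
eef_pos: [0.5322, -0.1887, 0.0662]
ee_rot: [3.141, -0.003, -0.006]
force: [3.0, -0.3, 5.2]
width: 0.0502
gripper_force: 15.0
side score 0.75 n 704 tilt deg 2.9 roll -0.6 len 0.0798 top-face centre rel TCP (fwd,left,up) [-0.0351 -0.0033  0.042 ]
```

Not clearly snapped (about 1–2 mm high). I'll release, shut the fingers and press on top at the clip end.

```bash
python3 -m crank '[[[0,0,-0.1,0],[0,0,-0.1,0],[0,0,-0.1,0],[0,0,-0.1,0],[0,0,-1,0],[0,0,-2.4,0],[0,0,-2.4,0]]]' 0
python3 - <<'E'
from h import *
im=tilt("side")
cv2.imwrite("pics/s7.png",cv2.cvtColor(cv2.resize(im[150:350,220:460],None,fx=3,fy=3),cv2.COLOR_RGB2BGR))
s=arm.get_state();im,d=arm.grab_frame("wrist")
for x in arm.trace("red_timer","wrist")[:1]:
    P=wpts(x["mask"],d,s);T=P[P[:,2]>.1]
    print(len(T),cv2.minAreaRect((T[:,:2]*1000).astype(np.float32)),np.median(T[:,2]))
    for a in (.5,.52,.54,.55): 
        k=abs(T[:,0]-a)<.003
        if k.sum()>5: print(a,np.median(T[k,2]).round(4))
delta(.537,-.188,.115,-.4)
E
```

```text
t: 12.68
eef_pos: [0.5324, -0.1888, 0.1277]
ee_rot: [3.141, -0.005, -0.007]
force: [-0.1, -0.1, -0.6]
width: 0.0875
gripper_force: 0.0
side score 0.88 n 1038 tilt deg 0.6 roll -0.5 len 0.0877 top-face centre rel TCP (fwd,left,up) [-0.0228 -0.0052 -0.0178]
7629 ((512.664794921875, -189.48536682128906), (92.62305450439453, 50.074058532714844), 0.3794991970062256) 0.10773812145661675
0.52 0.1079
0.54 0.1082
0.55 0.1074
row [ 0.28 -0.02  0.37] turn -0.0
```

View pics/s7.png

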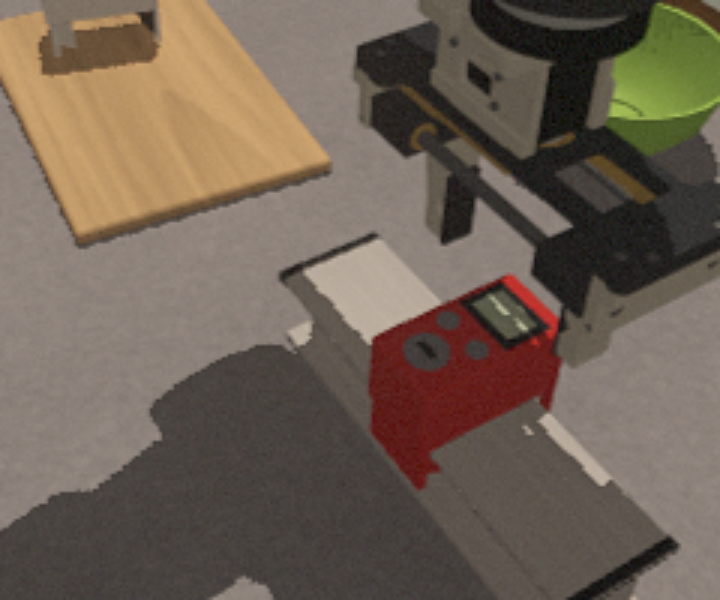

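Crop: timer flat on the rail, top at z 0.108 and tilt under 1°, so it looks seated. One modest press at the clip end will confirm the snap.

```bash
python3 -m crank '[[[0.25,0,0,0],[0.25,0,0,0],[0.25,0,0,0],[0.25,0,0,0],[0.25,0,0,0],[0.25,0,0,0],[0.25,0,0.5,0],[0.25,0,0.75,0],[0.25,0,0.85,0],[0.25,0,0.9,0],[0.25,0,0.9,0]]]' 1 10
```

```text
t: 14.25
eef_pos: [0.5412, -0.1888, 0.1084]
ee_rot: [3.14, -0.01, -0.004]
force: [-7.0, 8.4, 41.3]
width: 0.0178
gripper_force: 20.3
```

```bash
python3 -m crank '[[[0,0,-1,0],[0,0,-3,0],[-1,0,-4,0],[-3,0,-4.5,0],[-5,0,-4.5,0],[-5,0,-4.5,0],[-5,0,-4.5,0],[-5,0,-4.5,0]]]' -
python3 - <<'E'
from h import *
im=tilt("side")
cv2.imwrite("pics/s8.png",cv2.cvtColor(cv2.resize(im[100:350,200:480],None,fx=2.4,fy=2.4),cv2.COLOR_RGB2BGR))
s=arm.get_state();print(s["t"],s["eef_pos"],s["force"])
im,d=arm.grab_frame("top")
for th in("red_timer","white_timer"):
  for x in arm.trace(th,"top")[:1]:
    P=pts("top",x["mask"],d);zt=np.percentile(P[:,2],90);T=P[abs(P[:,2]-zt)<.006];print(th,zt,cv2.minAreaRect((T[:,:2]*1000).astype(np.float32)))
E
```

```text
t: 15.25
eef_pos: [0.4125, -0.1877, 0.2147]
ee_rot: [3.142, 0.001, -0.007]
force: [-0.8, 0.5, -0.8]
width: 0.0006
gripper_force: 0.0
side score 0.79 n 1002 tilt deg -0.1 roll -0.9 len 0.0863 top-face centre rel TCP (fwd,left,up) [ 0.0957 -0.0066 -0.1069]
15.35 [ 0.41243808 -0.18775357  0.21452672] [ 0.19870396  0.04514413 -0.28542714]
white_timer 0.09446464275288466 ((515.3387451171875, 311.4142150878906), (49.426849365234375, 91.99496459960938), 74.30828857421875)
```

View pics/s8.png

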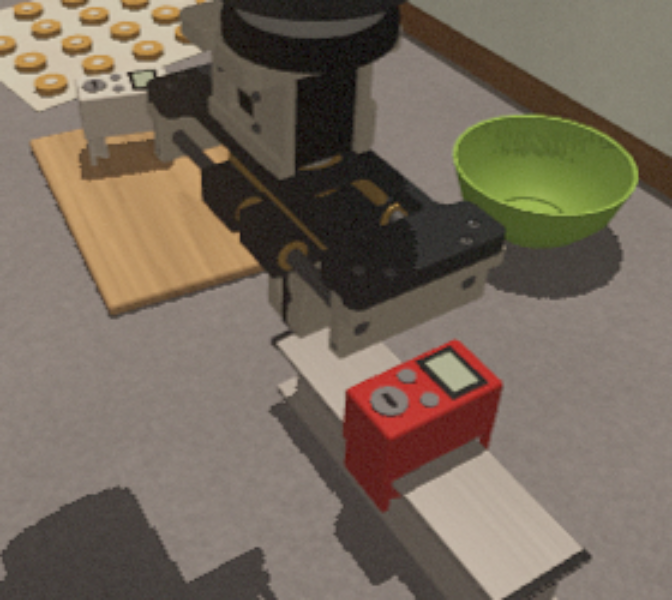

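The red timer sits flat over the band, tilt about 0° (crop centre (425,420)). The white timer hasn't moved and the gripper is clear, so I'm handing in.

```bash
python3 -c "
from station import arm
print(arm.job_done())"
```

```text
the job is handed in; nothing more can be done
None
```

The red timer is hooked under the near edge and sits flat on the rail over the blue mark, released, and the white timer has not moved. I handed it in at about 15 s; I never saw the clip itself, so the snap is inferred from the flat seating and a firm press at the clip end, where the wrist read about 41 N with the fingertips.

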